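# Pin the floating die plate to its shoe

## Robot

A 7-joint arm with a two-finger parallel gripper is mounted at the origin on the work surface. World frame = base frame: x ahead of the robot, y to its left, z up, the work surface at z = 0. Lengths are in m, angles in rad, forces in N, time in s.
With the tool pointing down it reaches from about 0.4 to 0.75 m from the base axis. Payload 19.5 kg.
Tool frame: the origin (TCP) lies between the finger pads; the fingertips stand manip.tip_extent ahead of it and the grasp point (between the pads) lies 8 mm behind it (manip.tip_extent is the distance from the TCP to the fingertips, in m); z points along the fingers, y is the direction in which the jaws open and shut (so a half turn about z gives the same grasp; the last joint's range is limited). The gripper opens to 85 mm and grips with 20 to 120 N. Pads are 22 mm wide; open, the fingers measure 114 mm over their backs; the gripper's body (76 mm by 85 mm) begins 54 mm behind the grasp point. The pads swing forward as they close: fully open they stand 13 mm farther back than shut.
Start: joints at [-1.297, 0.707, -0.028, 1.485, 0.022, 0.951, -0.075], TCP at [0.179, 0.547, 0.242] pointing down, gripper open.
Joint ranges: [-2.71, 2.71], [-0.32, 2.16], [-1.57, 1.52], [0, 2.45], [-1.46, 4.6], [0, 2.02], [-2.83, 2.83]. Speed limits (rad/s): [1.89, 1.89, 2.57, 2.57, 3.01, 3.01, 3.01].

## Interface

Orientations are given as a rotation vector (axis times angle).
In Python, from workcell import manip gives the robot as it stands.
- The arm moves only by the tool step_arm, never from a script. Its argument "rows" is a list of rows, each an object with "travel": the shift along the tool's x, y, z in mm, a list of three; "delta_rot": the turn, a rotation vector about the tool's x, y, z in rad, a list of three; "fingers": the closure in counts, from 0 (fully open) to 255 (shut). In form: [{"travel": [dx, dy, dz], "delta_rot": [rx, ry, rz], "fingers": fingers}, ...]. A call has 1 to 8 rows; each row is the pose to reach, as a shift and turn from the pose commanded when the call began, along the tool's axes at that moment; what a row does not reach only later rows make up. A row lasts 1/10 s, in which the tool goes at most 50 mm and 8.59 degrees, less where a joint would pass 70% of its speed; a pose out of reach is approached as far as the arm can. A call with a gripper value outside its range is refused whole. The fingers move at their own pace and stop on an object; "newtons" is the grip in N (left out, the last holds). Time passes only in rows, so rows that repeat a pose let the fingers close. It gives the time, the measured TCP pose, the force and the opening at its end, in the units of the state.
- manip.sense(): the state, without advancing time (a new reading comes with each control period).
- manip.grab_frame(name): name is "scene" or "top" or "wrist"; returns a dict with "color" (384x512x3 uint8, red, green, blue), "fx", "fy", "cx", "cy" (pixels), "extrinsics" (4x4, takes a point from camera to world coordinates). Camera axes: x right, y up, looking along -z (the intrinsics and any distortion apply to the point x, -y, -z); pixel columns grow to the right and rows downward; lengths in m; the calibration is good to about 2 mm. A picture is of the moment at which its call begins. There is no depth.
- manip.job_done(): hands the job in, once; it reports no verdict.
The state is a dict: "t": time; "joint_pos": joint angles; "dq": joint speeds; "tau": joint torques, N m; "ee_pos": TCP position; "ee_rot": TCP orientation; "force": force on the tool from outside, world axes, zero at the start; "ft_torque": the same for the moment, N m; "grip_width": opening from 0.0 (shut) to 1.0 (fully open).
Only numpy, scipy, OpenCV 4.12 (cv2) and the standard library are available. Lean on these libraries where they do the work, as an engineer would, in place of code of your own. Each camera call takes 0.05 s, during which the arm holds its last target. There are 200 camera calls.

## Task

Take the square-headed locating pin out of the pin stand and push it through the hole in the middle of the aluminium die plate and on into the hole hidden in the steel shoe below, until its flange sits flat on the plate, then let go. The two holes do not line up yet: with the pin in the plate, feel for the lower hole by sliding the plate about under light pressure, never forcing the pin with more than about 3 kg of push. Leave the other two pins and the loose bush where they are.

Things in the scene. Friction and masses are not known exactly. Their poses are not given: they have to be found in the camera images.
- pin_grip (a point): Centre (half-way up) of the grip of the square-headed steel pin: a square bar 20 x 20 mm, 40 mm tall, x and y square to its flats, z up along the pin. The pin stands upright in one of the stand's three places (which one varies), its flange resting on the stand's top; it fits loosely there and lifts straight out. About 0.2 kg.
- pin: The same square-headed pin; origin on its axis at the underside of its round flange (28 mm across, 6 mm thick), 26 mm below pin_grip; the grip's foot stands on the flange. Below the flange: a round shank, 12 mm diameter, 42 mm long.
- pin_tip (a point): Tip of that pin's shank, on the axis, 42 mm below the flange's underside and 68 mm below pin_grip. The rim of its flat end is chamfered by only 0.7 mm.
- plate_hole (a point): Centre of the mouth of the pin hole, level with the top of the aluminium plate (150 x 200 x 14 mm; x, y along its edges, z up). Hole 13.2 mm wide, 1.5 mm chamfer, right through. The plate lies level and slides on the shoe both ways in x and y without turning, against about 2.5 N of friction in each, and stays where left. The only hole of that width in the plate.
- die: The whole die. Origin: underside centre of its base plate, steel, 200 x 330 x 12 mm (x, y, z), fixed to the bench. On it is clamped by eye, up to 8 mm off centre in x and y, a steel shoe 180 x 220 x 40 mm with two 28 mm posts that rise 51 mm above the plate, through 47 mm holes in it, near (50, 75) and (-50, -75) mm from plate_hole, about in the middle of those once the holes are in line.
- shoe_face (a point): A point 14.5 mm straight below plate_hole, at the height of the shoe's top face (moves with the plate): a pin in the plate stops here until the holes are in line. The shoe's hole (13.4 mm wide, sharp-edged, through) is hidden under the plate, up to 5.5 mm off plate_hole in x and also in y (plate's axes), either way, different each time.
- home_tip (a point): Where the pin's tip is when home: 42 mm straight below plate_hole (moves with the plate). From about 10 mm below the shoe's face a spring plunger in the shoe's hole rubs on the shank: the pin then needs a steady push (a few N, at most about 10) and may stay proud if let go early.
- stand: Fixed steel stand, 220 x 56 x 46 mm high (x, y, z), origin at the centre of its underside, with three places for pins 75 mm apart along its x axis.
- knob_pin_grip (a point): Another pin in the stand, with a round ball head 29 mm across; this point is on its axis 26 mm above the stand's top. Not to be moved.
- disc_pin_grip (a point): Another pin in the stand, with a flat disc head 34 mm across; this point is on its axis 26 mm above the stand's top. Not to be moved.
- bush: Loose steel bush, 28 mm across, 24 mm high, standing on the die's base plate beside the shoe; origin at the centre of its underside. Not to be moved.
There are look-alikes about, which are no part of the job. What is shaped like the pin but red is not meant. There is more than one size of the stand; the job needs the larger.

How it is judged:
By the outcome, as a careful person would: the job done as asked, in the order asked, and still so for the second after the job is handed in, with the robot touching nothing.
It also fails if it takes over 72 s, if anything falls off the work surface, if the arm or the gripper's body presses on something with over 40 N, if the wrist force passes 120 N, or if a joint passes its speed limit or range.

## Working session

There is one attempt and no reset: what is moved stays moved. The work goes in short steps, Python scripts to look and compute and a tool call to move; the robot and the scene stay as the last step left them, time stands still between calls to the robot, and variables do not carry over. Pictures are saved under pics/ and viewed, about 8 in all and at most 12, crops included, and the job is handed in when it is done.

Besides the shell and the picture viewer there is one more tool, called after "Emit:" in YAML: its name, and indented under it one key for each argument. step_arm: Moves the arm, as the interface text tells. Its arguments: {"type":"object","properties":{"rows":{"type":"array","items":{"type":"object","properties":{"travel":{"type":"array","items":{"type":"number"}},"delta_rot":{"type":"array","items":{"type":"number"}},"fingers":{"type":"number"}}}},"newtons":{"type":"number"}},"required":["rows"]}

```bash
mkdir -p pics; ls
python3 - <<'E'
from workcell import manip
import cv2, numpy as np
print(manip.tip_extent); s=manip.sense(); print({k:np.round(v,4) for k,v in s.items()})
for n in ["scene","top"]:
    f=manip.grab_frame(n); cv2.imwrite(f"pics/{n}0.png",f["color"][:,:,::-1]); np.savez(f"{n}0.npz",**f)
    print(n,f["fx"],f["fy"],f["cx"],f["cy"],[k for k in f]); print(np.round(f["extrinsics"],4))
a=cv2.imread("pics/scene0.png");b=cv2.imread("pics/top0.png")
E
```

```text
pics
0.011
{'t': np.float64(0.0), 'joint_pos': array([-1.2967,  0.707 , -0.0276,  1.485 ,  0.022 ,  0.9509, -0.0755]), 'dq': array([-0.0008, -0.0004,  0.0004,  0.0004, -0.0004, -0.0002, -0.0005]), 'tau': array([-1.00000e-04, -8.83219e+01,  1.23420e+00, -2.36163e+01,
        1.69000e-02,  6.60000e-03,  0.00000e+00]), 'ee_pos': array([0.1785, 0.5463, 0.2419]), 'ee_rot': array([-4.9400e-01, -3.1024e+00,  1.7000e-03]), 'force': array([0.5668, 0.7005, 1.002 ]), 'ft_torque': array([-0.0073,  0.0045, -0.0257]), 'grip_width': np.float64(0.9999)}
scene 363.28414384473285 363.28414384473285 256.43049698602664 188.8525307016827 ['color', 'fx', 'fy', 'cx', 'cy', 'extrinsics']
[[ 0.7562 -0.5203  0.3969  0.7687]
 [ 0.6543  0.591  -0.4718 -0.2236]
 [ 0.0109  0.6164  0.7873  0.6053]
 [ 0.      0.      0.      1.    ]]
top 390.9697637164856 390.9697637164856 254.72022726871649 196.67374871760848 ['color', 'fx', 'fy', 'cx', 'cy', 'extrinsics']
[[-0.02    0.9908 -0.1339  0.3578]
 [-0.9995 -0.0168  0.0254  0.126 ]
 [ 0.0229  0.1343  0.9907  0.9834]
 [ 0.      0.      0.      1.    ]]
```

View pics/scene0.png

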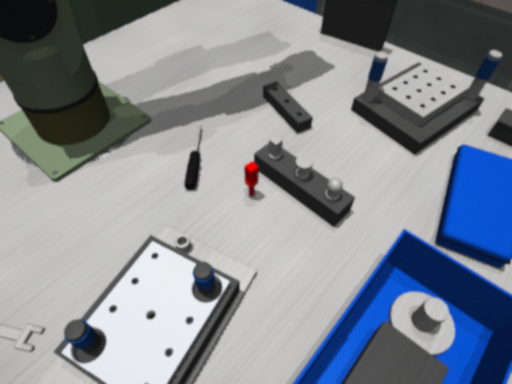

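View pics/top0.png

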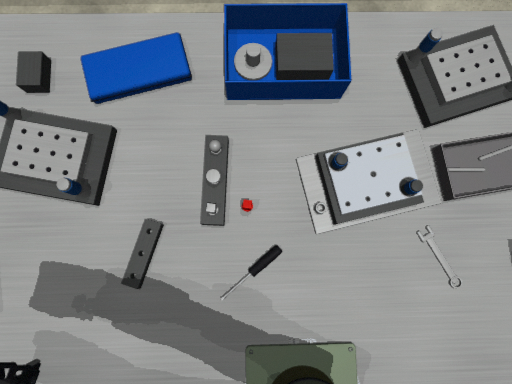

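The scene shows the larger stand (275,148)–(334,187), with square, disc and ball heads in that order. It also shows a red look-alike (251,178), a small empty stand (287,106) and two other hole plates. The die with the plain centre hole is at bottom left (150,315). In the top view the square head is at (211,209), the disc at (213,177), the ball at (215,147) and the plate hole at about (373,174).

```bash
cat > h.py <<'E'
import numpy as np, cv2
from scipy.spatial.transform import Rotation as R
def ray(f,u,v):
    E=f["extrinsics"]; d=E[:3,:3]@np.array([(u-f["cx"])/f["fx"],-(v-f["cy"])/f["fy"],-1]); return E[:3,3],d
def onz(f,u,v,z):
    o,d=ray(f,u,v); return o+d*(z-o[2])/d[2]
def proj(f,p):
    E=f["extrinsics"]; q=E[:3,:3].T@(np.asarray(p)-E[:3,3]); return np.array([f["cx"]-f["fx"]*q[0]/q[2], f["cy"]+f["fy"]*q[1]/q[2]])
def two(f,a,g,b):
    o1,d1=ray(f,*a);o2,d2=ray(g,*b); s=np.linalg.lstsq(np.c_[d1,-d2],o2-o1,rcond=None)[0]
    p,q=o1+d1*s[0],o2+d2*s[1]; return (p+q)/2,np.linalg.norm(p-q)
def crop(img,x0,y0,w,h,k,name):
    cv2.imwrite(name,cv2.resize(img[y0:y0+h,x0:x0+w,::-1],None,fx=k,fy=k,interpolation=cv2.INTER_CUBIC))
E
python3 - <<'E'
from h import *
f=dict(np.load("top0.npz")); g=dict(np.load("scene0.npz"))
T=f["color"];S=g["color"]
# plate in top
m=cv2.inRange(T,(185,195,205),(255,255,255)); m[:, :300]=0;m[:,440:]=0;m[:120]=0;m[230:]=0
c=max(cv2.findContours(m,0,2)[0],key=cv2.contourArea); r=cv2.minAreaRect(c); print("plate px",r)
b=np.array([onz(f,*p,0.0665) for p in cv2.boxPoints(r)]); print(b.round(4)); print("sides",np.linalg.norm(np.diff(b,axis=0),axis=1),"ctr",b.mean(0))
def blob(I,x,y,w,thr,inv):
    G=cv2.cvtColor(I,6).astype(int)[y-w:y+w+1,x-w:x+w+1]; W=np.clip((thr-G) if inv else (G-thr),0,None)
    yy,xx=np.mgrid[y-w:y+w+1,x-w:x+w+1]; return (W*xx).sum()/W.sum(),(W*yy).sum()/W.sum()
a=blob(T,373,174,4,150,True); s=blob(S,151,315,6,150,True)
print("hole",a,s,onz(f,*a,.0665),onz(g,*s,.0665),two(f,a,g,s))
# stand
m=cv2.inRange(T,(0,0,0),(95,95,95)); m[:, :195]=0;m[:,235:]=0;m[:130]=0;m[232:]=0
m=cv2.morphologyEx(m,cv2.MORPH_CLOSE,np.ones((15,15)))
c=max(cv2.findContours(m,0,2)[0],key=cv2.contourArea); r=cv2.minAreaRect(c); b=np.array([onz(f,*p,0.046) for p in cv2.boxPoints(r)]); print("stand",r,b.round(4),np.linalg.norm(np.diff(b,axis=0),axis=1))
for n,p in dict(sq=(211,209),disc=(213,177),ball=(215,147)).items(): print(n,onz(f,*p,0.092))
crop(T,195,128,64,104,5,"pics/a.png"); crop(S,240,125,120,100,5,"pics/b.png")
A=cv2.imread("pics/a.png");B=cv2.imread("pics/b.png");B=cv2.resize(B,(480,400))
o=np.zeros((520,800,3),np.uint8);o[:520,:320]=A;o[:400,320:]=B;cv2.imwrite("pics/ab.png",o)
E
```

```text
plate px ((373.1471252441406, 174.08822631835938), (60.876441955566406, 80.76435852050781), 75.96376037597656)
[[ 0.5817 -0.073   0.0665]
 [ 0.6279 -0.2673  0.0665]
 [ 0.4818 -0.2925  0.0665]
 [ 0.4382 -0.1017  0.0665]]
sides [0.19976187 0.1482376  0.19574939] ctr [ 0.53242871 -0.1836178   0.0665    ]
hole (np.float64(372.97887748943873), np.float64(173.7942063971032)) (np.float64(150.54659949622166), np.float64(314.8771340610132)) [ 0.53230253 -0.18282967  0.0665    ] [ 0.53442741 -0.18285732  0.0665    ] (array([ 0.5330433 , -0.18313402,  0.06411994]), np.float64(0.001129759827126712))
stand ((214.59988403320312, 180.16909790039062), (23.583126068115234, 89.70303344726562), 3.122130870819092) [[0.42   0.2332 0.046 ]
 [0.6406 0.2209 0.046 ]
 [0.6365 0.1629 0.046 ]
 [0.4159 0.177  0.046 ]] [0.22092996 0.05809226 0.2211198 ]
sq [0.45146728 0.20368066 0.092     ]
disc [0.52571687 0.19869232 0.092     ]
ball [0.59685699 0.19362125 0.092     ]
```

View pics/ab.png

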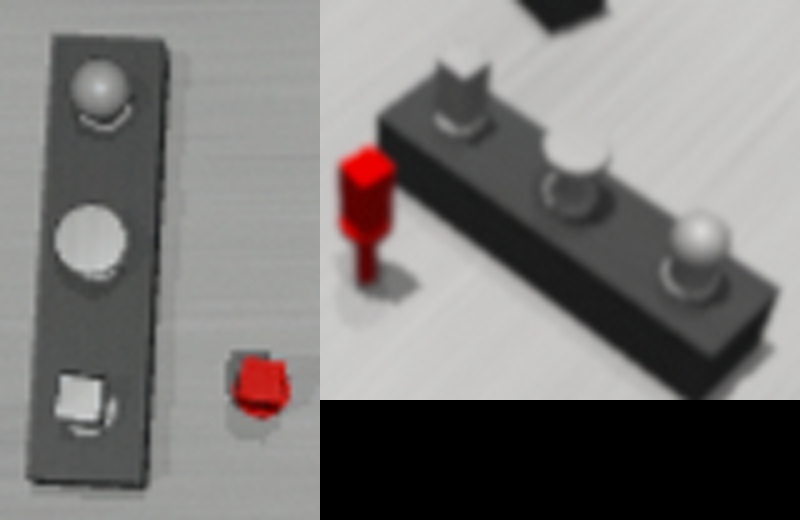

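In the crops the square head is at (80,398) in the left one, i.e. top px (211,208). It is the only grey pin with a flat-sided square head. The disc (213,176), ball (215,146) and red pin (247,205) don't match. The stand measures 221 x 58 mm, so it is the larger one. Next I'll work out the approach shift.

```bash
cat >> h.py <<'E'
def rel(s,p,yaw=None):
    """shift in tool axes (mm) to p and turn about tool z so that jaw (tool y) lies at world yaw (mod pi), tool down"""
    Q=R.from_rotvec(s["ee_rot"]); M=Q.as_matrix(); out=[(M.T@(np.asarray(p)-s["ee_pos"])*1000).round(2)]
    j=np.degrees(np.arctan2(M[1,1],M[0,1])); out.append(("jaw yaw",round(j,2),"z.tilt",M[:2,2].round(4)))
    if yaw is not None:
        d=(yaw-j+90)%180-90
        D=R.from_euler("z",d,degrees=True)*Q
        x,y=D.as_matrix()[:2,1]; n=np.array([x,y,0])/np.hypot(x,y); z=np.array([0,0,-1.]); G=np.c_[np.cross(n,z),n,z]
        out.append((M.T@G)); out[-1]=R.from_matrix(out[-1]).as_rotvec().round(4)
    return out
E
python3 - <<'E'
from h import *; from workcell import manip
s=manip.sense(); print(rel(s,(.4545,.2035,.22),86.7), R.from_rotvec(s["ee_rot"]).as_matrix().round(3))
E
```

```text
[array([-368.82, -240.15,   22.12]), ('jaw yaw', np.float64(71.9), 'z.tilt', array([-0.0003, -0.0009])), array([-1.000e-03, -1.000e-04, -2.583e-01])] [[-0.951  0.311 -0.   ]
 [ 0.311  0.951 -0.001]
 [-0.    -0.001 -1.   ]]
```

Emit:
step_arm:
  rows:
    - {"travel":[-184,-120,11],"delta_rot":[0,0,-0.129],"fingers":0}
    - {"travel":[-369,-240,22],"delta_rot":[-0.001,0,-0.258],"fingers":0}
    - {"travel":[-369,-240,22],"delta_rot":[-0.001,0,-0.258],"fingers":0}
    - {"travel":[-369,-240,22],"delta_rot":[-0.001,0,-0.258],"fingers":0}
    - {"travel":[-369,-240,22],"delta_rot":[-0.001,0,-0.258],"fingers":0}
    - {"travel":[-369,-240,22],"delta_rot":[-0.001,0,-0.258],"fingers":0}
    - {"travel":[-369,-240,22],"delta_rot":[-0.001,0,-0.258],"fingers":0}
    - {"travel":[-369,-240,22],"delta_rot":[-0.001,0,-0.258],"fingers":0}

```text
t: 0.9
ee_pos: [0.4302, 0.2337, 0.2222]
ee_rot: [-0.091, -3.14, -0.001]
force: [0.6, 2.4, -0.1]
grip_width: 0.998
```

Emit:
step_arm:
  rows:
    - {"travel":[0,0,0],"delta_rot":[0,0,0],"fingers":0}

```text
t: 1.0
ee_pos: [0.4327, 0.2296, 0.2218]
ee_rot: [0.105, 3.139, -0.003]
force: [-0.6, 1.2, 0.3]
grip_width: 1.001
```

Run:
```python
from h import *; from workcell import manip
f=manip.grab_frame("wrist"); np.savez("w1.npz",**f); cv2.imwrite("pics/w1.png",f["color"][:,:,::-1])
s=manip.sense(); print(s["t"],s["ee_pos"],rel(s,(.4545,.2035,.22),86.7)); print(f["fx"],f["extrinsics"].round(4)); print(proj(f,(.4545,.2035,.092)))
```

```text
1.05 [0.43072869 0.23280037 0.22194316] [array([-25.58, -27.74,   1.94]), ('jaw yaw', np.float64(86.37), 'z.tilt', array([-0.0001, -0.0001])), array([-0.0001, -0.0001, -0.0057])]
323.8055922884108 [[ 0.0668 -0.9477 -0.3121  0.353 ]
 [ 0.9978  0.0631  0.0221  0.2356]
 [-0.0012 -0.3129  0.9498  0.3546]
 [ 0.      0.      0.      1.    ]]
[225.63365165 203.65163569]
```

View pics/w1.png

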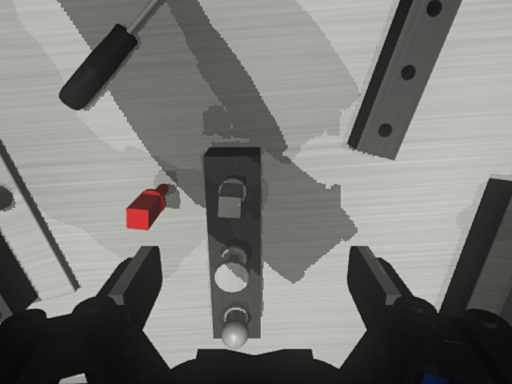

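The wrist view shows the square head's top face at about (229,207), disc (231,278), ball (235,335) and red pin (145,213) well clear of the open fingers. I'll segment the top face.

Run:
```python
from h import *; from workcell import manip
f=dict(np.load("w1.npz")); g=cv2.cvtColor(f["color"],6)
print(g[186:224:3,210:250:3])
m=cv2.inRange(g,118,255); m[:190]=0;m[224:]=0;m[:,:212]=0;m[:,246:]=0
for c in cv2.findContours(m,0,1)[0]:
    if cv2.contourArea(c)>80:
        r=cv2.minAreaRect(c); b=np.array([onz(f,*p,.092) for p in cv2.boxPoints(r)]); d=np.diff(b,axis=0); print(r,b.mean(0),np.linalg.norm(d,axis=1),np.degrees(np.arctan2(d[:,1],d[:,0]))%90)
for i in range(4):
    s=manip.sense(); print(s["t"],s["ee_pos"],s["dq"].round(3)[:3])
    manip.grab_frame("top")
```

```text
[[ 48  49  48  67  60  58  57  56  57  59  58  83  45  54]
 [ 47  49  48  89  56  58  59  59  57  59  59  72  53  48]
 [ 47  48  46  93  56  59  58  57  58  56  54  75  59  49]
 [ 47  49  49  60  57  56  54  54  55  56  54  75  55  54]
 [ 47  50  47 105 108 108 109 110 109 105  88 101  48  53]
 [ 48  51  48 107 107 106 107 106 106 104  95  47  48  50]
 [ 49  49  46 109 106 107 106 106 105 110 100  47  48  47]
 [ 48  50  47 107 106 106 106 105 103 102  84  48  47  47]
 [ 48  49  46 109 107 106 104 101 103 102  81  48  48  48]
 [ 49  49  46 109 105 104 101 102 102 100  72  47  48  53]
 [ 49  50  48  99  98  99 105 103 101 102  61  48  53  53]
 [ 50  52  50  48  48  47  48  51  50  52  51  54  53  52]
 [ 51  50  49  49  49  49  50  54  53  53  51  54  53  52]]
1.05 [0.43072869 0.23280037 0.22194316] [-0.083 -0.009 -0.039]
1.1 [0.42953276 0.23475707 0.22208483] [-0.053 -0.007 -0.015]
1.15 [0.42891258 0.23585732 0.22221778] [-0.029 -0.002 -0.005]
1.2 [0.42859891 0.23639595 0.22228222] [-0.017 -0.004  0.001]
```

Run:
```python
from h import *; from workcell import manip
f=manip.grab_frame("wrist"); np.savez("w2.npz",**f); s=manip.sense(); print(s["t"],s["ee_pos"])
for f in (dict(np.load("w1.npz")),f):
    g=cv2.cvtColor(f["color"],6); u,v=proj(f,(.4525,.2015,.092)).astype(int); print(u,v)
    m=cv2.inRange(g,80,150); M=np.zeros_like(m); M[v-14:v+16,u-16:u+17]=255; m&=M
    m=cv2.morphologyEx(m,cv2.MORPH_OPEN,np.ones((7,7)))
    for c in cv2.findContours(m,0,1)[0]:
        r=cv2.minAreaRect(c); b=np.array([onz(f,*p,.092) for p in cv2.boxPoints(r)]); d=np.diff(b,axis=0); print(r,b.mean(0),np.linalg.norm(d,axis=1),np.degrees(np.arctan2(d[:,1],d[:,0]))%90)
        p=b.mean(0)
print(rel(s,(p[0],p[1],.12),86.7))
```

```text
1.3 [0.42854584 0.23656739 0.22235291]
223 201
((228.5, 206.5), (19.0, 21.0), 90.0) [0.457411   0.20573676 0.092     ] [0.01815479 0.01785299 0.01851717] [86.19554629 85.32712394 86.20033188]
214 206
((220.0, 211.0), (20.0, 20.0), 90.0) [0.45738653 0.20558682 0.092     ] [0.0173866  0.01899809 0.0177522 ] [86.76114123 85.46593984 86.75349756]
[array([-30.53, -29.44, 102.32]), ('jaw yaw', np.float64(86.81), 'z.tilt', array([-0.    ,  0.0011])), array([ 0.0011, -0.0001,  0.0019])]
```

Both wrist frames put the head centre at (0.4574, 0.2056) and the top view puts it at (0.4545, 0.2037), which agrees within calibration. I'll take a value in between, moving over the pin first and then down.

Emit:
step_arm:
  rows:
    - {"travel":[-29.5,-30,40],"delta_rot":[0.001,0,0.002],"fingers":90}
    - {"travel":[-29.5,-30,70],"delta_rot":[0.001,0,0.002],"fingers":90}
    - {"travel":[-29.5,-30,70],"delta_rot":[0.001,0,0.002],"fingers":90}
    - {"travel":[-29.5,-30,70],"delta_rot":[0.001,0,0.002],"fingers":90}
    - {"travel":[-29.5,-30,70],"delta_rot":[0.001,0,0.002],"fingers":90}
    - {"travel":[-29.5,-30,70],"delta_rot":[0.001,0,0.002],"fingers":90}

```text
t: 1.9
ee_pos: [0.4571, 0.2048, 0.1537]
ee_rot: [0.092, 3.138, 0.002]
force: [-0.2, -0.4, -0.2]
grip_width: 0.644
```

Run:
```python
from h import *; from workcell import manip
f=manip.grab_frame("wrist"); np.savez("w3.npz",**f); s=manip.sense(); print(s["t"],s["ee_pos"],s["grip_width"])
g=cv2.cvtColor(f["color"],6); u,v=proj(f,(.457,.2055,.092)).astype(int); print(u,v)
m=cv2.inRange(g,80,170); M=np.zeros_like(m); M[v-25:v+26,u-30:u+30]=255; m&=M
m=cv2.morphologyEx(m,cv2.MORPH_OPEN,np.ones((9,9)))
for c in cv2.findContours(m,0,1)[0]:
    r=cv2.minAreaRect(c); b=np.array([onz(f,*p,.092) for p in cv2.boxPoints(r)]); d=np.diff(b,axis=0); print(r,b.mean(0),np.linalg.norm(d,axis=1),np.degrees(np.arctan2(d[:,1],d[:,0]))%90)
    p=b.mean(0); print(rel(s,(p[0],p[1],.068),86.7))
crop(f["color"],u-100,v-75,200,150,4,"pics/w3.png")
```

```text
1.95 [0.45707529 0.20457786 0.15349864] 0.6472735392808635
254 208
((256.0, 208.0), (26.0, 30.0), 90.0) [0.4570534  0.20655836 0.092     ] [0.01917181 0.01816678 0.01969982] [86.60365468 87.57166122 86.59441114]
[array([ 0.27,  1.9 , 85.5 ]), ('jaw yaw', np.float64(86.62), 'z.tilt', array([0.0016, 0.0008])), array([ 0.0009,  0.0016, -0.0014])]
```

View pics/w3.png

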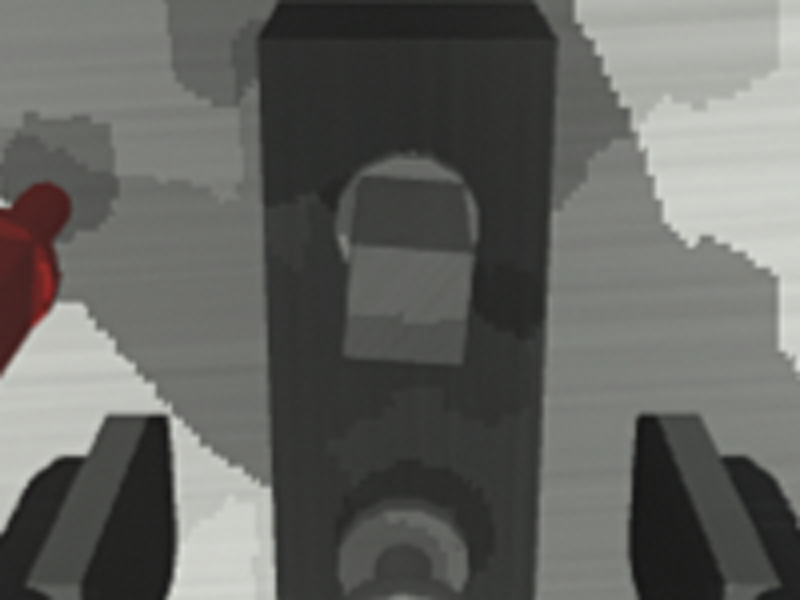

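The pin is centred between the fingers to about 1 mm and sits about 3° off in yaw. I'll correct both and descend.

Emit:
step_arm:
  rows:
    - {"travel":[0,1,25],"delta_rot":[0.001,0.0015,0.05],"fingers":90}
    - {"travel":[0,1,50],"delta_rot":[0.001,0.0015,0.05],"fingers":90}
    - {"travel":[0,1,72],"delta_rot":[0.001,0.0015,0.05],"fingers":90}
    - {"travel":[0,1,85.5],"delta_rot":[0.001,0.0015,0.05],"fingers":90}
    - {"travel":[0,1,85.5],"delta_rot":[0.001,0.0015,0.05],"fingers":90}
    - {"travel":[0,1,85.5],"delta_rot":[0.001,0.0015,0.05],"fingers":90}
    - {"travel":[0,1,85.5],"delta_rot":[0.001,0.0015,0.05],"fingers":90}

```text
t: 2.65
ee_pos: [0.4575, 0.2051, 0.0678]
ee_rot: [-0.172, -3.137, 0.001]
force: [1.0, 0.1, 0.2]
grip_width: 0.645
```

Emit:
step_arm:
  rows:
    - {"travel":[0,0,0],"delta_rot":[0,0,0],"fingers":255}
    - {"travel":[0,0,0],"delta_rot":[0,0,0],"fingers":255}
    - {"travel":[0,0,0],"delta_rot":[0,0,0],"fingers":255}
    - {"travel":[0,0,0],"delta_rot":[0,0,0],"fingers":255}
    - {"travel":[0,0,0],"delta_rot":[0,0,0],"fingers":255}
    - {"travel":[0,0,0],"delta_rot":[0,0,0],"fingers":255}
    - {"travel":[0,0,0],"delta_rot":[0,0,0],"fingers":255}
    - {"travel":[0,0,0],"delta_rot":[0,0,0],"fingers":255}
  newtons: 80

```text
t: 3.45
ee_pos: [0.4572, 0.2049, 0.0673]
ee_rot: [-0.172, -3.136, 0.001]
force: [-1.3, -0.0, 9.6]
grip_width: 0.224
```

Emit:
step_arm:
  rows:
    - {"travel":[0,0,-10],"delta_rot":[0,0,0],"fingers":255}
    - {"travel":[0,0,-35],"delta_rot":[0,0,0],"fingers":255}
    - {"travel":[0,0,-70],"delta_rot":[0,0,0],"fingers":255}
    - {"travel":[0,0,-110],"delta_rot":[0,0,0],"fingers":255}
    - {"travel":[0,0,-140],"delta_rot":[0,0,0],"fingers":255}
    - {"travel":[0,0,-140],"delta_rot":[0,0,0],"fingers":255}
    - {"travel":[0,0,-140],"delta_rot":[0,0,0],"fingers":255}
  newtons: 120

```text
t: 4.15
ee_pos: [0.4572, 0.2049, 0.2072]
ee_rot: [-0.173, -3.136, 0.001]
force: [0.0, -0.2, -2.5]
grip_width: 0.22
```

Run:
```python
from h import *; from workcell import manip
s=manip.sense(); print(s["t"],s["ee_pos"],s["force"],s["ft_torque"],s["grip_width"])
print(rel(s,(.5335,-.183,.205),102.5)); print(R.from_rotvec(s["ee_rot"]).as_matrix().round(4))
f=manip.grab_frame("wrist"); np.savez("w4.npz",**f); cv2.imwrite("pics/w4.png",f["color"][:,:,::-1])
```

```text
4.15 [0.45719189 0.20489159 0.2072039 ] [ 0.03228645 -0.24675038 -2.50237029] [-0.01282611  0.00713221  0.00344539] 0.21969289771141468
[array([-118.41, -377.17,    2.42]), ('jaw yaw', np.float64(83.7), 'z.tilt', array([-0.0008, -0.0007])), array([-0.0007, -0.0009, -0.3281])]
[[-9.940e-01  1.097e-01 -8.000e-04]
 [ 1.097e-01  9.940e-01 -7.000e-04]
 [ 7.000e-04 -8.000e-04 -1.000e+00]]
```

View pics/w4.png

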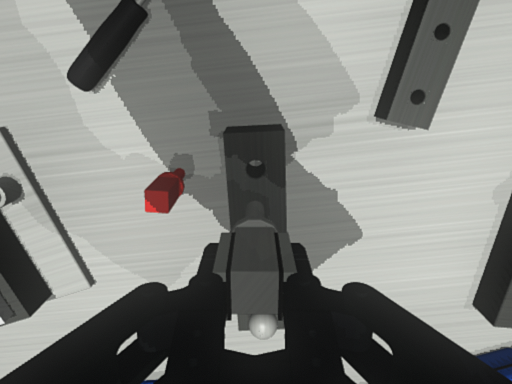

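The pin is held, with its empty place visible at (256,168) and the ball pin still in place. The wrist force of 2.5 N fits its weight. Next I'll carry it over the plate.

Emit:
step_arm:
  rows:
    - {"travel":[-14,-45,1],"delta_rot":[0,0,-0.04],"fingers":255}
    - {"travel":[-29,-93,1],"delta_rot":[0,0,-0.09],"fingers":255}
    - {"travel":[-44,-141,1],"delta_rot":[0,0,-0.13],"fingers":255}
    - {"travel":[-59,-189,2],"delta_rot":[0,0,-0.17],"fingers":255}
    - {"travel":[-74,-237,2],"delta_rot":[0,0,-0.21],"fingers":255}
    - {"travel":[-89,-285,2],"delta_rot":[0,0,-0.25],"fingers":255}
    - {"travel":[-104,-333,2],"delta_rot":[0,0,-0.29],"fingers":255}
    - {"travel":[-118.5,-377,2.5],"delta_rot":[-0.0007,-0.0009,-0.328],"fingers":255}

```text
t: 5.0
ee_pos: [0.5332, -0.185, 0.2034]
ee_rot: [0.344, -3.12, -0.001]
force: [1.0, -0.1, -1.6]
grip_width: 0.221
```

Run:
```python
from h import *; from workcell import manip
for i in range(5): manip.grab_frame("top")
s=manip.sense(); print(s["t"],s["ee_pos"],s["force"])
print(rel(s,(.5335,-.183,.205),102.5))
f=manip.grab_frame("wrist"); np.savez("w5.npz",**f); cv2.imwrite("pics/w5.png",f["color"][:,:,::-1])
p=s["ee_pos"]; print("tip px",proj(f,p-[0,0,.0633]),"hole px",proj(f,(.533,-.183,.0665)))
```

```text
5.25 [ 0.533281 -0.182057  0.203516] [-0.04554595  0.20849047 -2.60241819]
[array([-0.01, -0.97, -1.49]), ('jaw yaw', np.float64(102.51), 'z.tilt', array([-0.0024,  0.001 ])), array([ 0.0015, -0.0021,  0.0001])]
tip px [253.32108016 207.56244247] hole px [252.41744576 175.15863358]
```

View pics/w5.png

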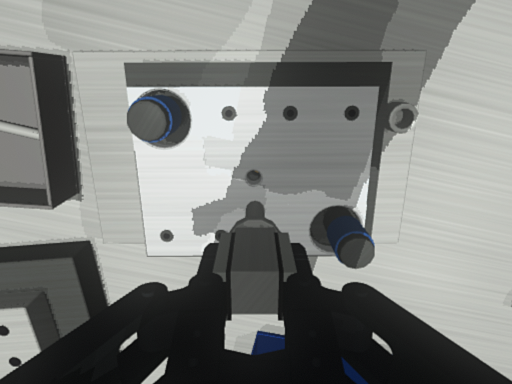

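The wrist view shows the pin's shank tip at about (255,203), the plate hole at (254,177), posts at (150,120) and (352,248), and the bush at (402,116). The plate edges are square to the tool. I'll go lower, to about 12 mm above the plate, and compare tip and hole in one picture.

Emit:
step_arm:
  rows:
    - {"travel":[0,-1,20],"delta_rot":[0.0015,-0.002,0],"fingers":255}
    - {"travel":[0,-1,40],"delta_rot":[0.0015,-0.002,0],"fingers":255}
    - {"travel":[0,-1,56],"delta_rot":[0.0015,-0.002,0],"fingers":255}
    - {"travel":[0,-1,61],"delta_rot":[0.0015,-0.002,0],"fingers":255}
    - {"travel":[0,-1,61],"delta_rot":[0.0015,-0.002,0],"fingers":255}
    - {"travel":[0,-1,61],"delta_rot":[0.0015,-0.002,0],"fingers":255}
    - {"travel":[0,-1,61],"delta_rot":[0.0015,-0.002,0],"fingers":255}

```text
t: 6.0
ee_pos: [0.5342, -0.1836, 0.1443]
ee_rot: [-0.342, 3.12, -0.003]
force: [-0.3, -0.7, -1.8]
grip_width: 0.219
```

Run:
```python
from h import *; from workcell import manip
def cen(f,x,y,w):
    g=cv2.cvtColor(f["color"],6).astype(float)[y-w:y+w+1,x-w:x+w+1]; t=np.median(g)-35; W=np.clip(t-g,0,None); yy,xx=np.mgrid[y-w:y+w+1,x-w:x+w+1]
    return (W*xx).sum()/W.sum(),(W*yy).sum()/W.sum()
f=dict(np.load("w5.npz")); a=cen(f,254,177,9); print("w5 hole",a,onz(f,*a,.0655))
s=manip.sense(); print(s["t"],s["ee_pos"],s["force"])
f=manip.grab_frame("wrist"); np.savez("w6.npz",**f)
p=s["ee_pos"]; t=proj(f,p-[0,0,.0633]); h=proj(f,(.533,-.183,.0665)); print("tip px",t,"hole px",h)
u,v=h.astype(int); crop(f["color"],u-50,v-45,100,75,8,"pics/w6.png"); print(u-50,v-45)
```

```text
w5 hole (np.float64(255.06268656716418), np.float64(173.50746268656715)) [ 0.53132669 -0.18101437  0.0655    ]
6.0 [ 0.5342196  -0.18359695  0.14434862] [-0.31206231 -0.70005523 -1.8176947 ]
tip px [253.6580799  207.20275492] hole px [254.95398645 197.84412865]
204 152
```

View pics/w6.png

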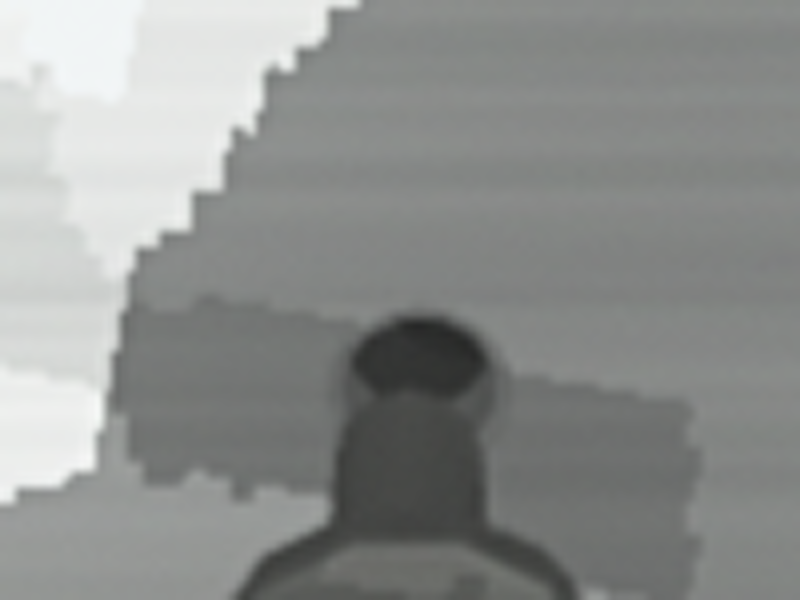

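The crop shows the hole mouth centred at about (421,383), which is px (256.6,199.9). The shank tip's disc is centred at about (412,445), px (255.5,207.4).

Run:
```python
from h import *; from workcell import manip
f=dict(np.load("w6.npz")); 
for z in (.0805,.0812): print("tip",onz(f,255.5,207.4,z))
a=onz(f,255.5,207.4,.0810); b=onz(f,256.6,199.9,.0665); print("hole",b,"move",b-a)
s=manip.sense(); print(s["t"],s["ee_pos"],s["force"]); print(rel(s,s["ee_pos"]+[*(b-a)[:2],0],102.5))
print(R.from_rotvec(s["ee_rot"]).as_matrix().round(4))
```

```text
tip [ 0.53431229 -0.18234397  0.0805    ]
tip [ 0.5340332  -0.18240756  0.0812    ]
hole [ 0.53424045 -0.18155079  0.0665    ] move [ 0.00012751  0.0008386  -0.0145    ]
6.05 [ 0.53414858 -0.18364918  0.14424867] [-0.50305485  0.59559588 -1.94008377]
[array([-0.31,  0.79, -0.  ]), ('jaw yaw', np.float64(102.51), 'z.tilt', array([ 0.0026, -0.0015])), array([-0.0021,  0.0022,  0.0001])]
[[-0.9763 -0.2165  0.0026]
 [-0.2165  0.9763 -0.0015]
 [-0.0022 -0.0021 -1.    ]]
```

Emit:
step_arm:
  rows:
    - {"travel":[-0.3,0.8,0],"delta_rot":[-0.001,0.001,0],"fingers":255}
    - {"travel":[-0.3,0.8,5],"delta_rot":[-0.001,0.001,0],"fingers":255}
    - {"travel":[-0.3,0.8,10],"delta_rot":[-0.001,0.001,0],"fingers":255}
    - {"travel":[-0.3,0.8,13],"delta_rot":[-0.001,0.001,0],"fingers":255}
    - {"travel":[-0.3,0.8,15.5],"delta_rot":[-0.001,0.001,0],"fingers":255}
    - {"travel":[-0.3,0.8,18],"delta_rot":[-0.001,0.001,0],"fingers":255}
    - {"travel":[-0.3,0.8,20],"delta_rot":[-0.001,0.001,0],"fingers":255}
    - {"travel":[-0.3,0.8,20],"delta_rot":[-0.001,0.001,0],"fingers":255}

```text
t: 6.85
ee_pos: [0.534, -0.1829, 0.1233]
ee_rot: [-0.342, 3.123, -0.001]
force: [-0.3, -0.5, -2.1]
grip_width: 0.215
```

No contact force with the tip about 6 mm below the plate top, so the pin is in the hole. I'll continue down to the shoe face gently.

Emit:
step_arm:
  rows:
    - {"travel":[0,0,3],"delta_rot":[0,0,0],"fingers":255}
    - {"travel":[0,0,5],"delta_rot":[0,0,0],"fingers":255}
    - {"travel":[0,0,6],"delta_rot":[0,0,0],"fingers":255}
    - {"travel":[0,0,7],"delta_rot":[0,0,0],"fingers":255}
    - {"travel":[0,0,7],"delta_rot":[0,0,0],"fingers":255}
    - {"travel":[0,0,7],"delta_rot":[0,0,0],"fingers":255}

```text
t: 7.45
ee_pos: [0.5341, -0.1829, 0.1166]
ee_rot: [-0.342, 3.122, -0.001]
force: [-0.1, 0.3, -2.6]
grip_width: 0.218
```

Emit:
step_arm:
  rows:
    - {"travel":[0,0,0.7],"delta_rot":[0,0,0],"fingers":255}
    - {"travel":[0,0,1],"delta_rot":[0,0,0],"fingers":255}
    - {"travel":[0,0,1],"delta_rot":[0,0,0],"fingers":255}

```text
t: 7.75
ee_pos: [0.5341, -0.1829, 0.1155]
ee_rot: [-0.342, 3.123, -0.001]
force: [0.2, -0.1, -2.3]
grip_width: 0.22
```

Emit:
step_arm:
  rows:
    - {"travel":[0,0,0.7],"delta_rot":[0,0,0],"fingers":255}
    - {"travel":[0,0,1],"delta_rot":[0,0,0],"fingers":255}
    - {"travel":[0,0,1],"delta_rot":[0,0,0],"fingers":255}

```text
t: 8.05
ee_pos: [0.5342, -0.1829, 0.1152]
ee_rot: [-0.342, 3.122, -0.001]
force: [-2.8, 1.5, 12.5]
grip_width: 0.213
```

Run:
```python
from h import *
f=dict(np.load("top0.npz")); g=dict(np.load("w5.npz"))
crop(f["color"],315,135,115,75,6,"pics/d.png"); 
A=cv2.imread("pics/d.png"); B=cv2.resize(g["color"][85:155,122:195,::-1],None,fx=4,fy=4,interpolation=2); C=cv2.resize(g["color"][200:275,300:382,::-1],None,fx=4,fy=4,interpolation=2)
o=np.zeros((600,800,3),np.uint8); o[:300,:460]=cv2.resize(A,(460,300)); o[300:300+B.shape[0],:B.shape[1]]=B; o[300:300+C.shape[0],400:400+C.shape[1]]=C
cv2.imwrite("pics/d.png",o)
```

```text
(no output)
```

View pics/d.png

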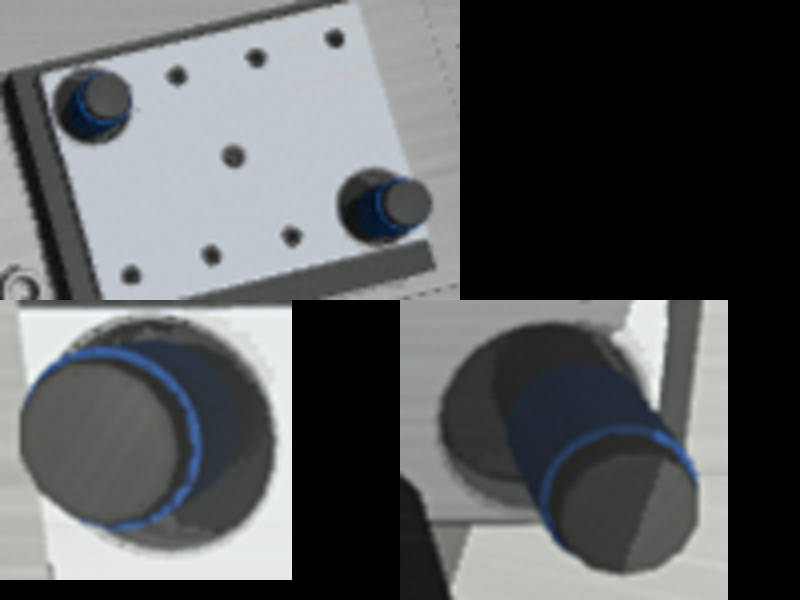

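Contact with the shoe face is at TCP z = 0.1152, with about 15 N of push. The crops give post tops at w5 px (146.5,120.8) and (356.8,250), and their plate holes at about (160.2,118.5) and (340,234). These give a hint of the offset.

Run:
```python
from h import *
f=dict(np.load("w5.npz")); t=dict(np.load("top0.npz"))
P=np.c_[[np.cos(np.radians(12.5)),np.sin(np.radians(12.5))],[-np.sin(np.radians(12.5)),np.cos(np.radians(12.5))]]
def d(f,p,h,n): 
    a,b=onz(f,*p,.1175),onz(f,*h,.0665); c=onz(f,*( (254.8,176.5) if f["fx"]<350 else (373,173.8)),.0665); print(n,"post-hole",((a-b)[:2]@P*1e3).round(1),"post-platehole",((a-c)[:2]@P*1e3).round(1),"hole-c",((b-c)[:2]@P*1e3).round(1))
d(f,(146.5,120.75),(160.2,118.5),"L"); d(f,(356.75,250),(340,234),"R")
k=.25 # top crop: 115x75 -> 460x300
d(t,(315+105/4,135+95/4),(315+92/4,135+106/4),"topUL"); d(t,(315+408/4,135+202/4),(315+375/4,135+206/4),"topLR")
```

```text
L post-hole [-4.3  5.2] post-platehole [-54.  -72.6] hole-c [-49.7 -77.8]
R post-hole [-12.1  -1.2] post-platehole [43.3 77.5] hole-c [55.4 78.7]
topUL post-hole [-4.   5.8] post-platehole [44.7 80.1] hole-c [48.7 74.3]
topLR post-hole [-5.2  4.1] post-platehole [-55.  -71.4] hole-c [-49.8 -75.5]
```

Both views agree on the hint. The posts sit about (-5, +3.5) mm in plate axes from where they should be, and in tool axes that means x +5, y +3.5. I'll slide that way under about 10 N, watching z and force.

Emit:
step_arm:
  rows:
    - {"travel":[0.7,0.5,-0.2],"delta_rot":[0,0,0],"fingers":255}
    - {"travel":[1.4,1,-0.2],"delta_rot":[0,0,0],"fingers":255}
    - {"travel":[1.4,1,-0.2],"delta_rot":[0,0,0],"fingers":255}

```text
t: 8.35
ee_pos: [0.5332, -0.1825, 0.1153]
ee_rot: [-0.342, 3.12, -0.002]
force: [2.6, -2.8, 6.2]
grip_width: 0.219
```

Emit:
step_arm:
  rows:
    - {"travel":[0.7,0.5,0],"delta_rot":[0,0,0],"fingers":255}
    - {"travel":[1.4,1,0],"delta_rot":[0,0,0],"fingers":255}
    - {"travel":[1.4,1,0],"delta_rot":[0,0,0],"fingers":255}

```text
t: 8.65
ee_pos: [0.532, -0.1819, 0.1153]
ee_rot: [-0.342, 3.12, -0.003]
force: [6.4, -2.7, 4.4]
grip_width: 0.219
```

Emit:
step_arm:
  rows:
    - {"travel":[0.4,0.3,0],"delta_rot":[0,0,0],"fingers":255}
    - {"travel":[0.8,0.6,0],"delta_rot":[0,0,0],"fingers":255}
    - {"travel":[0.8,0.6,0],"delta_rot":[0,0,0],"fingers":255}

```text
t: 8.95
ee_pos: [0.531, -0.1815, 0.1153]
ee_rot: [-0.342, 3.12, -0.002]
force: [5.4, -2.3, 4.7]
grip_width: 0.214
```

Emit:
step_arm:
  rows:
    - {"travel":[0.4,0.2,0.1],"delta_rot":[0,0,0],"fingers":255}
    - {"travel":[0.8,0.4,0.1],"delta_rot":[0,0,0],"fingers":255}
    - {"travel":[0.8,0.4,0.1],"delta_rot":[0,0,0],"fingers":255}

```text
t: 9.25
ee_pos: [0.5302, -0.1813, 0.1152]
ee_rot: [-0.341, 3.12, -0.002]
force: [5.4, -2.4, 5.1]
grip_width: 0.216
```

Emit:
step_arm:
  rows:
    - {"travel":[0.4,0.2,0],"delta_rot":[0,0,0],"fingers":255}
    - {"travel":[0.8,0.4,0],"delta_rot":[0,0,0],"fingers":255}
    - {"travel":[0.8,0.4,0],"delta_rot":[0,0,0],"fingers":255}

```text
t: 9.55
ee_pos: [0.5286, -0.1808, 0.1148]
ee_rot: [-0.342, 3.122, -0.001]
force: [3.6, -1.6, -0.4]
grip_width: 0.215
```

Emit:
step_arm:
  rows:
    - {"travel":[0.4,0.2,0],"delta_rot":[0,0,0],"fingers":255}
    - {"travel":[0.8,0.4,0],"delta_rot":[0,0,0],"fingers":255}
    - {"travel":[0.8,0.4,0],"delta_rot":[0,0,0],"fingers":255}

```text
t: 9.85
ee_pos: [0.5276, -0.1805, 0.1147]
ee_rot: [-0.342, 3.122, -0.001]
force: [4.3, -1.1, -0.5]
grip_width: 0.219
```

At t = 9.55 z dropped 0.5 mm and the push vanished, so the pin is likely over the lower hole. I'll press gently.

Emit:
step_arm:
  rows:
    - {"travel":[0,0,0.4],"delta_rot":[0,0,0],"fingers":255}
    - {"travel":[0,0,0.8],"delta_rot":[0,0,0],"fingers":255}
    - {"travel":[0,0,0.8],"delta_rot":[0,0,0],"fingers":255}

```text
t: 10.15
ee_pos: [0.5275, -0.1804, 0.1138]
ee_rot: [-0.342, 3.122, -0.001]
force: [5.4, -0.7, 1.2]
grip_width: 0.218
```

Emit:
step_arm:
  rows:
    - {"travel":[-0.3,0,0.6],"delta_rot":[0,0,0],"fingers":255}
    - {"travel":[-0.3,0,1.2],"delta_rot":[0,0,0],"fingers":255}
    - {"travel":[-0.3,0,2],"delta_rot":[0,0,0],"fingers":255}
    - {"travel":[-0.3,0,2],"delta_rot":[0,0,0],"fingers":255}

```text
t: 10.55
ee_pos: [0.5276, -0.1803, 0.1117]
ee_rot: [-0.342, 3.123, -0.001]
force: [5.3, -0.6, -1.8]
grip_width: 0.218
```

Emit:
step_arm:
  rows:
    - {"travel":[-0.3,0,1.5],"delta_rot":[0,0,0],"fingers":255}
    - {"travel":[-0.3,0,3],"delta_rot":[0,0,0],"fingers":255}
    - {"travel":[-0.3,0,4.5],"delta_rot":[0,0,0],"fingers":255}
    - {"travel":[-0.3,0,5],"delta_rot":[0,0,0],"fingers":255}
    - {"travel":[-0.3,0,5],"delta_rot":[0,0,0],"fingers":255}

```text
t: 11.05
ee_pos: [0.5278, -0.1803, 0.1067]
ee_rot: [0.342, -3.123, 0.001]
force: [4.0, -0.5, -4.0]
grip_width: 0.218
```

Emit:
step_arm:
  rows:
    - {"travel":[-0.2,0,1.5],"delta_rot":[0,0,0],"fingers":255}
    - {"travel":[-0.2,0,3],"delta_rot":[0,0,0],"fingers":255}
    - {"travel":[-0.2,0,4.5],"delta_rot":[0,0,0],"fingers":255}
    - {"travel":[-0.2,0,6],"delta_rot":[0,0,0],"fingers":255}
    - {"travel":[-0.2,0,6],"delta_rot":[0,0,0],"fingers":255}

```text
t: 11.55
ee_pos: [0.5279, -0.1803, 0.1006]
ee_rot: [0.342, -3.123, 0.001]
force: [2.4, -0.1, -4.8]
grip_width: 0.219
```

Emit:
step_arm:
  rows:
    - {"travel":[-0.2,0,1.5],"delta_rot":[0,0,0],"fingers":255}
    - {"travel":[-0.2,0,3],"delta_rot":[0,0,0],"fingers":255}
    - {"travel":[-0.2,0,4.5],"delta_rot":[0,0,0],"fingers":255}
    - {"travel":[-0.2,0,4.5],"delta_rot":[0,0,0],"fingers":255}

```text
t: 11.95
ee_pos: [0.5281, -0.1803, 0.096]
ee_rot: [0.342, -3.123, 0.001]
force: [-0.4, -1.1, -3.3]
grip_width: 0.217
```

Emit:
step_arm:
  rows:
    - {"travel":[0,0,1.5],"delta_rot":[0,0,0],"fingers":255}
    - {"travel":[0,0,3],"delta_rot":[0,0,0],"fingers":255}
    - {"travel":[0,0,4.5],"delta_rot":[0,0,0],"fingers":255}
    - {"travel":[0,0,6],"delta_rot":[0,0,0],"fingers":255}
    - {"travel":[0,0,6],"delta_rot":[0,0,0],"fingers":255}

```text
t: 12.45
ee_pos: [0.5282, -0.1803, 0.0901]
ee_rot: [0.342, -3.123, 0.001]
force: [-1.3, 0.2, -3.8]
grip_width: 0.218
```

Emit:
step_arm:
  rows:
    - {"travel":[0,0,0.5],"delta_rot":[0,0,0],"fingers":255}
    - {"travel":[0,0,1],"delta_rot":[0,0,0],"fingers":255}
    - {"travel":[0,0,1],"delta_rot":[0,0,0],"fingers":255}
    - {"travel":[0,0,1],"delta_rot":[0,0,0],"fingers":255}

```text
t: 12.85
ee_pos: [0.5282, -0.1803, 0.0893]
ee_rot: [-0.342, 3.123, -0.001]
force: [-1.9, -0.4, -3.5]
grip_width: 0.22
```

Emit:
step_arm:
  rows:
    - {"travel":[0,0,0.5],"delta_rot":[0,0,0],"fingers":255}
    - {"travel":[0,0,0.8],"delta_rot":[0,0,0],"fingers":255}
    - {"travel":[0,0,0.8],"delta_rot":[0,0,0],"fingers":255}

```text
t: 13.15
ee_pos: [0.5283, -0.1803, 0.0885]
ee_rot: [-0.342, 3.123, -0.001]
force: [-3.1, -1.2, -2.3]
grip_width: 0.217
```

Emit:
step_arm:
  rows:
    - {"travel":[0.1,0,0.3],"delta_rot":[0,0,0],"fingers":255}
    - {"travel":[0.1,0,0.6],"delta_rot":[0,0,0],"fingers":255}
    - {"travel":[0.1,0,0.6],"delta_rot":[0,0,0],"fingers":255}

```text
t: 13.45
ee_pos: [0.5283, -0.1803, 0.088]
ee_rot: [-0.342, 3.122, -0.001]
force: [-2.3, -1.0, -0.5]
grip_width: 0.218
```

Emit:
step_arm:
  rows:
    - {"travel":[0.1,0,0.3],"delta_rot":[0,0,0],"fingers":255}
    - {"travel":[0.1,0,0.5],"delta_rot":[0,0,0],"fingers":255}
    - {"travel":[0.1,0,0.5],"delta_rot":[0,0,0],"fingers":255}

```text
t: 13.75
ee_pos: [0.5283, -0.1803, 0.0878]
ee_rot: [-0.342, 3.122, -0.001]
force: [-3.9, 0.2, 6.7]
grip_width: 0.219
```

Emit:
step_arm:
  rows:
    - {"travel":[0.1,0,0.3],"delta_rot":[0,0,0],"fingers":255}
    - {"travel":[0.1,0,0.4],"delta_rot":[0,0,0],"fingers":255}
    - {"travel":[0.1,0,0.4],"delta_rot":[0,0,0],"fingers":255}
    - {"travel":[0.1,0,0.4],"delta_rot":[0,0,0],"fingers":255}

```text
t: 14.15
ee_pos: [0.5283, -0.1803, 0.0877]
ee_rot: [-0.342, 3.122, -0.001]
force: [-5.5, -0.1, 12.0]
grip_width: 0.217
```

Hard stop at TCP z = 0.0877 (expected 0.0878) with about 15 N of push, so the flange is seated. I'll release and retreat straight up.

Emit:
step_arm:
  rows:
    - {"travel":[0,0,0],"delta_rot":[0,0,0],"fingers":110}
    - {"travel":[0,0,0],"delta_rot":[0,0,0],"fingers":110}
    - {"travel":[0,0,0],"delta_rot":[0,0,0],"fingers":110}
    - {"travel":[0,0,0],"delta_rot":[0,0,0],"fingers":110}
    - {"travel":[0,0,0],"delta_rot":[0,0,0],"fingers":110}
    - {"travel":[0,0,-10],"delta_rot":[0,0,0],"fingers":110}
    - {"travel":[0,0,-35],"delta_rot":[0,0,0],"fingers":110}

```text
t: 14.85
ee_pos: [0.5274, -0.18, 0.1217]
ee_rot: [0.342, -3.121, -0.001]
force: [-0.3, -0.4, 0.8]
grip_width: 0.569
```

Emit:
step_arm:
  rows:
    - {"travel":[0,0,-40],"delta_rot":[0,0,0],"fingers":110}
    - {"travel":[0,0,-80],"delta_rot":[0,0,0],"fingers":110}
    - {"travel":[0,0,-80],"delta_rot":[0,0,0],"fingers":110}
    - {"travel":[0,0,-80],"delta_rot":[0,0,0],"fingers":110}
    - {"travel":[0,0,-80],"delta_rot":[0,0,0],"fingers":110}

```text
t: 15.35
ee_pos: [0.5277, -0.1802, 0.2017]
ee_rot: [0.342, -3.122, 0.0]
force: [0.3, -0.2, 0.3]
grip_width: 0.573
```

Run:
```python
from h import *; from workcell import manip
s=manip.sense(); print(s["t"],s["ee_pos"],s["force"],s["grip_width"])
f=manip.grab_frame("wrist"); np.savez("w7.npz",**f); g=manip.grab_frame("scene"); np.savez("s7.npz",**g)
p=np.array([.5283,-.1803,0]); print("flange bottom/top",proj(f,p+[0,0,.0665]),proj(f,p+[0,0,.1185]))
u,v=proj(f,p+[0,0,.09]).astype(int); crop(f["color"],u-50,v-60,100,100,4,"pics/x.png"); A=cv2.imread("pics/x.png")
a=g["color"][225:384,40:260,::-1]; B=cv2.resize(a,(400,289),interpolation=2)
o=np.zeros((400,800,3),np.uint8); o[:,:400]=A[:400,:400]; o[:289,400:]=B; cv2.imwrite("pics/e.png",o)
```

```text
15.35 [ 0.52768672 -0.1802369   0.20172961] [ 0.28139809 -0.2044892   0.3142365 ] 0.5727228565861942
flange bottom/top [253.46822988 176.6756375 ] [253.29800977 197.62580946]
```

View pics/e.png

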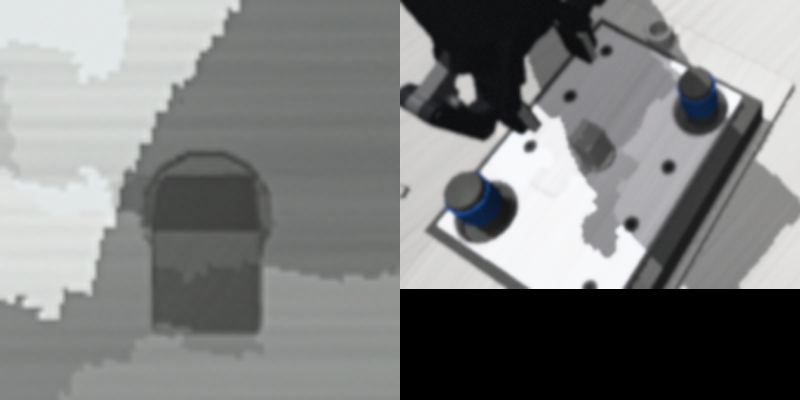

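The views show the pin seated, its flange flat on the plate and the posts now mid-hole. Opening the pads could have lifted it slightly against the plunger, so I'll confirm with a light press of the shut fingertips on the head. Contact is expected at TCP z ≈ 0.1235.

Emit:
step_arm:
  rows:
    - {"travel":[0,0,0],"delta_rot":[0,0,0],"fingers":255}
    - {"travel":[0,0,20],"delta_rot":[0,0,0],"fingers":255}
    - {"travel":[0,0,40],"delta_rot":[0,0,0],"fingers":255}
    - {"travel":[0,0,58],"delta_rot":[0,0,0],"fingers":255}
    - {"travel":[0,0,68],"delta_rot":[0,0,0],"fingers":255}
    - {"travel":[0,0,74],"delta_rot":[0,0,0],"fingers":255}
    - {"travel":[0,0,74],"delta_rot":[0,0,0],"fingers":255}
    - {"travel":[0,0,74],"delta_rot":[0,0,0],"fingers":255}
  newtons: 30

```text
t: 16.25
ee_pos: [0.5283, -0.1804, 0.1286]
ee_rot: [-0.342, 3.122, -0.001]
force: [-0.2, 0.6, 0.3]
grip_width: -0.003
```

Emit:
step_arm:
  rows:
    - {"travel":[0,0,0.5],"delta_rot":[0,0,0],"fingers":255}
    - {"travel":[0,0,1],"delta_rot":[0,0,0],"fingers":255}
    - {"travel":[0,0,1],"delta_rot":[0,0,0],"fingers":255}

```text
t: 16.55
ee_pos: [0.5281, -0.1804, 0.1273]
ee_rot: [-0.342, 3.122, -0.001]
force: [0.4, -0.2, 0.7]
grip_width: -0.001
```

Emit:
step_arm:
  rows:
    - {"travel":[0,0,0.5],"delta_rot":[0,0,0],"fingers":255}
    - {"travel":[0,0,0.8],"delta_rot":[0,0,0],"fingers":255}
    - {"travel":[0,0,0.8],"delta_rot":[0,0,0],"fingers":255}

```text
t: 16.85
ee_pos: [0.528, -0.1803, 0.1262]
ee_rot: [-0.342, 3.123, -0.001]
force: [-0.6, -0.1, 0.0]
grip_width: -0.005
```

Emit:
step_arm:
  rows:
    - {"travel":[0,0,0.6],"delta_rot":[0,0,0],"fingers":255}
    - {"travel":[0,0,1.2],"delta_rot":[0,0,0],"fingers":255}
    - {"travel":[0,0,1.2],"delta_rot":[0,0,0],"fingers":255}

```text
t: 17.15
ee_pos: [0.528, -0.1803, 0.125]
ee_rot: [-0.342, 3.123, -0.001]
force: [0.4, -0.6, -0.7]
grip_width: 0.0
```

Emit:
step_arm:
  rows:
    - {"travel":[0,0,0.4],"delta_rot":[0,0,0],"fingers":255}
    - {"travel":[0,0,0.7],"delta_rot":[0,0,0],"fingers":255}
    - {"travel":[0,0,0.7],"delta_rot":[0,0,0],"fingers":255}

```text
t: 17.45
ee_pos: [0.528, -0.1803, 0.1243]
ee_rot: [-0.342, 3.123, -0.001]
force: [-0.5, 0.2, -0.4]
grip_width: -0.002
```

Emit:
step_arm:
  rows:
    - {"travel":[0,0,0.3],"delta_rot":[0,0,0],"fingers":255}
    - {"travel":[0,0,0.6],"delta_rot":[0,0,0],"fingers":255}
    - {"travel":[0,0,0.6],"delta_rot":[0,0,0],"fingers":255}

```text
t: 17.75
ee_pos: [0.528, -0.1803, 0.1237]
ee_rot: [-0.342, 3.123, -0.001]
force: [-0.3, 0.0, -0.6]
grip_width: -0.002
```

Emit:
step_arm:
  rows:
    - {"travel":[0,0,0.3],"delta_rot":[0,0,0],"fingers":255}
    - {"travel":[0,0,0.5],"delta_rot":[0,0,0],"fingers":255}
    - {"travel":[0,0,0.5],"delta_rot":[0,0,0],"fingers":255}

```text
t: 18.05
ee_pos: [0.5281, -0.1803, 0.1235]
ee_rot: [-0.342, 3.122, -0.001]
force: [-0.8, 1.1, 4.4]
grip_width: -0.003
```

Emit:
step_arm:
  rows:
    - {"travel":[0,0,0.3],"delta_rot":[0,0,0],"fingers":255}
    - {"travel":[0,0,0.5],"delta_rot":[0,0,0],"fingers":255}
    - {"travel":[0,0,0.5],"delta_rot":[0,0,0],"fingers":255}

```text
t: 18.35
ee_pos: [0.5282, -0.1803, 0.1233]
ee_rot: [-0.342, 3.122, -0.001]
force: [-2.6, 0.3, 12.5]
grip_width: 0.002
```

Contact came at 0.1235, as predicted for a fully seated pin, and it holds firm at 12.5 N. I'll retreat straight up with the fingers shut.

Emit:
step_arm:
  rows:
    - {"travel":[0,0,-10],"delta_rot":[0,0,0],"fingers":255}
    - {"travel":[0,0,-40],"delta_rot":[0,0,0],"fingers":255}
    - {"travel":[0,0,-80],"delta_rot":[0,0,0],"fingers":255}
    - {"travel":[0,0,-110],"delta_rot":[0,0,0],"fingers":255}
    - {"travel":[0,0,-110],"delta_rot":[0,0,0],"fingers":255}
    - {"travel":[0,0,-110],"delta_rot":[0,0,0],"fingers":255}
    - {"travel":[0,0,-110],"delta_rot":[0,0,0],"fingers":255}

```text
t: 19.05
ee_pos: [0.5276, -0.1802, 0.2321]
ee_rot: [0.342, -3.122, 0.0]
force: [1.6, -0.6, -0.8]
grip_width: -0.003
```

Run:
```python
from h import *; from workcell import manip
s=manip.sense(); print(s["t"],s["ee_pos"],s["force"])
g=manip.grab_frame("scene"); cv2.imwrite("pics/final.png",g["color"][:,:,::-1]); print(manip.job_done())
```

```text
19.05 [ 0.52764236 -0.18022672  0.23212748] [ 1.62076399 -0.58904478 -0.82708616]
the job is handed in; nothing more can be done
None
```

View pics/final.png

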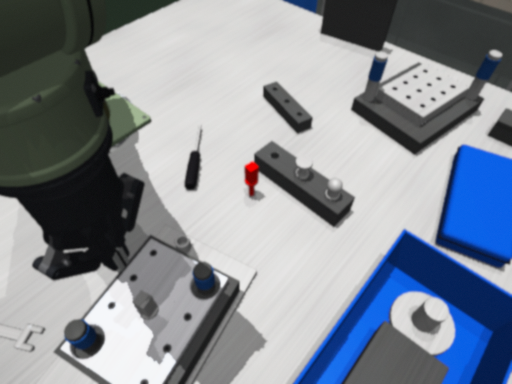

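The square-headed pin is out of the stand and fully home through the plate and into the shoe, flange down on the plate, and let go. I handed the job in at about 19 s, with the arm clear above the die.

- **Finding the lower hole:** The posts hinted at the direction, and I slid the plate under about 7–15 N of push until the pin dropped in. It ended about 6 mm off in plate x and 4 mm in plate y. The highest push I read anywhere was about 15 N, against the 3 kg (about 30 N) limit; forces were only read at the end of each move.
- **Seating:** The pin hit a hard stop at TCP z 0.0877, where 0.0878 was expected. After letting go, I pressed lightly on its head with the shut fingertips. They met it at 0.1235, as predicted for a seated flange, and it did not sink further under 12.5 N.
- **Rest of the scene:** The last picture shows the pin on the plate, and the disc pin, ball pin, bush and red pin where they were.

**Disagreements:** The two camera views put the square head about 3 mm apart, and one automatic wrist reading of the plate hole was about 3 mm off. I corrected both with closer views before grasping and inserting. The plunger's drag never showed clearly in the force readings.

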